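Put the paddle board back between its two neighbours

ROBOT

A 6-joint arm with a two-finger parallel gripper is mounted at the origin on the work surface. World frame = base frame: x ahead of the robot, y to its left, z up, the work surface at z = 0. Lengths are in m, angles in rad, forces in N, time in s.
With the tool pointing down it reaches from about 0.325 to 0.9 m from the base axis. Payload 6.1 kg.
Tool frame: the origin (TCP) lies at the very end of the fingers, on their centre line; the grasp point (between the pads) lies 19 mm behind it; z points along the fingers, y is the line along which they close (so a half turn about z gives the same grasp; the last joint's range is limited). The gripper opens to 87 mm and grips with 3 to 60 N. Pads are 19 mm wide; open, the fingers measure 117 mm over their backs; the gripper's body (75 mm by 190 mm) begins 51 mm behind the grasp point.
Start: joints at [0.98, 0.22, 1.526, -0, 1.395, -0.126], TCP at [0.28, 0.559, 0.195] pointing down, gripper open.
Joint ranges: [-2.98, 2.98], [-0.91, 2.08], [0.09, 2.57], [-1.24, 4.39], [0.2, 2.65], [-2.68, 2.68]. Speed limits (rad/s): [2.57, 2.57, 3.01, 3.14, 3.14, 3.14].

INTERFACE

Orientations are given as [roll, pitch, yaw] about the fixed x, y, z axes, in that order (R = Rz(yaw) Ry(pitch) Rx(roll)).
In Python, from cell import state, get_image, sign_off gives the robot as it stands.
- The arm moves only by the tool arm_command, never from a script. Its argument "deltas" is a list that holds one entry, the list of rows, each a list of 6 numbers: the shift along the tool's x, y, z in m, then the turn, a rotation vector about the tool's x, y, z in degrees. In form: [[[tx, ty, tz, ax, ay, az], ...]]. A call has 1 to 5 rows; each row shifts and turns the commanded pose from where the row before left it, along the tool's axes as they then stand; what a row does not reach is not made up. A row lasts 1/12 s, in which the tool goes at most 41.7 mm and 7.16 degrees, less where a joint would pass 70% of its speed; a pose out of reach is approached as far as the arm can. A call with a gripper value outside its range is refused whole. "hand" is the closure, from 0 (fully open) to 1 (shut), set as the call begins (left out, the last holds). The fingers move at their own pace and stop on an object; the grip force is fixed at half the most. Time passes only in rows, so rows that do not move let the fingers close. It gives the time, the measured TCP pose, the force, the opening and the grip force at its end, in the units of the state.
- state(): the state, without advancing time (a new reading comes with each control period).
- get_image(name): name is "side" or "top"; returns a dict with "pixels" (384x512x3 uint8, red, green, blue), "fx", "fy", "cx", "cy" (pixels), "k1" (the pictures are not rectified: a ray, as slopes to the right and down, at radius r is drawn at 1 + k1 r^2 times it, then the intrinsics apply), "world_to_cam" (4x4, takes a point from world to camera coordinates). Camera axes: x right, y up, looking along -z (the intrinsics and any distortion apply to the point x, -y, -z); pixel columns grow to the right and rows downward; lengths in m; the calibration is good to about 2 mm. A picture is of the moment at which its call begins. There is no depth.
- sign_off(): hands the job in; it is judged then, once.
The state is a dict: "time_s": time; "joint_pos": joint angles; "joint_vel": joint speeds; "joint_torque": joint torques, N m; "ee_pos": TCP position; "eef_rot": TCP orientation; "force": force on the tool from outside, world axes, zero at the start; "moment": the same for the moment, N m; "opening": finger opening in m; "gripper_force": force on a finger pad.
Only numpy, scipy, OpenCV 4.12 (cv2) and the standard library are available. Lean on these libraries where they do the work, as an engineer would, in place of code of your own. Each camera call takes 0.05 s, during which the arm holds its last target. There are 200 camera calls.

TASK

The small paddle-shaped cutting board has dried: lift it out of the wooden drying rack and put it away, handle up, in the steel board file, sliding it in between the two rectangular boards that stand close together there so that it spreads them apart. Keep hold of it while it goes in, then leave it standing fully down on the file's floor, in line with the other two, with both of those still standing in the file on either side of it, and do not disturb the other things on the cupboard.

Things in the scene. Friction and masses are not known exactly. Their poses are not given: they have to be found in the camera images.
- paddle: Wooden paddle-shaped cutting board to put away, about 0.2 kg, upright in the rack's middle slot (may lean 3 degrees), handle up. Blade 130 mm wide (x), 18 thick (y), 110 tall (z), edges fully rounded (radius 9); centred on it a handle 34 wide (x), 18 thick (y), clear of its shoulders from 124 to 183 mm above the foot. Origin: middle of the lower edge; z points up the handle. Front and back alike.
- rack: Drying rack of light wood, fixed, 110 mm (x) by 190 (y): two rails along y, tops 16 mm above the work surface, with six upright 8 mm dowels each, 30 mm apart, ending 80 mm above the work surface. Between the dowels run slots 22 mm wide along x; the paddle board stands in the middle one (y = 0) on the rails. Origin: centre, on the work surface; z up.
- file: Board file of dark sheet steel, fixed, 220 mm long (x), 88 wide (y): floor 4 mm thick, two side walls 4 thick and 85 high, 80 apart inside, and at the far end (+x) a back wall 60 high with its inner face at x = 106 mm; open at the front (-x) and top. Origin: centre of its underside, on the work surface; z up. The boards in it stand along its x.
- board_long: Light wood rectangular cutting board, loose, standing on its long edge in the file on the +y side: 200 mm long (x), 22 thick (y), 120 tall (z), edges rounded (radius 7), about 0.38 kg. Origin: middle of the lower edge. 10 to 13 mm is clear between it and the other board at the start, and about 12 mm between each board and its side wall; they are easily tipped or pushed apart.
- board_short: Dark wood rectangular cutting board, loose, standing on its long edge in the file on the -y side: 180 mm long (x), 22 thick (y), 112 tall (z), edges rounded (radius 7), about 0.36 kg. Origin: middle of the lower edge.
- juicer: Bystander: yellow plastic citrus juicer, a dish of 130 mm diameter with a ribbed cone, 82 mm tall, a loop handle reaching 92 mm from its axis along its +x. Origin: centre of its underside. Leave it alone.
- sieve: Bystander: stainless steel sieve lying mouth down, a dome of 160 mm diameter, 67 mm tall, with a wire handle reaching 200 mm from its centre along its +x. Origin: centre of the mouth, on the work surface. Leave it alone.
- reamer: Bystander: wooden citrus reamer lying on its side, 152 mm long (along its x), 38 mm thick. Origin: below its middle, on the work surface. Leave it alone.
- sugar_bowl: Bystander: white ceramic sugar bowl with its lid on, 98 mm diameter, 128 mm over its two ears (along y), 111 mm tall. Origin: centre of its underside. Leave it alone.
There are look-alikes about, which are no part of the job. What is shaped like the board_short but turquoise is not meant.

How it is judged:
By the outcome, as a careful person would: the job done as asked, in the order asked, and still so for the second after the job is handed in, with the robot touching nothing.
It also fails if it takes over 51 s, if anything falls off the work surface, if the arm or the gripper's body presses on something with over 40 N, if the wrist force passes 120 N, or if a joint passes its speed limit or range.

## Working session

There is one attempt and no reset: what is moved stays moved. The work goes in short steps, Python scripts to look and compute and a tool call to move; the robot and the scene stay as the last step left them, time stands still between calls to the robot, and variables do not carry over. Pictures are saved under pics/ and viewed, at most 10 in all, crops included, and the job is handed in when it is done.

Besides the shell and the picture viewer there is one more tool, called after "Emit:" as name([rows], argument=value, ...), one row to a line, values as JSON. arm_command: Moves the arm, as the interface text tells. Its arguments: {"type":"object","properties":{"deltas":{"type":"array"},"hand":{"type":"number"}},"required":["deltas"]}

```bash
mkdir -p pics
cat > h.py <<'E'
import numpy as np, cv2
from cell import state, get_image, sign_off
def K(im): return np.array([[im['fx'],0,im['cx']],[0,im['fy'],im['cy']],[0,0,1.]]), np.array([im['k1'],0,0,0,0.])
F=np.diag([1,-1,-1.])
def cam(im):
    M=np.array(im['world_to_cam']); R=F@M[:3,:3]; t=F@M[:3,3]; return R,t
def ray(im,uv):
    k,d=K(im); R,t=cam(im)
    p=cv2.undistortPoints(np.array(uv,float).reshape(-1,1,2),k,d).reshape(-1,2)
    return -R.T@t, np.c_[p,np.ones(len(p))]@R
def onplane(im,uv,z,ax=2):
    c,d=ray(im,uv); return c+d*((z-c[ax])/d[:,ax])[:,None]
def proj(im,P):
    k,d=K(im); R,t=cam(im)
    return cv2.projectPoints(np.array(P,float).reshape(-1,3),cv2.Rodrigues(R)[0],t,k,d)[0].reshape(-1,2)
def save(im,name,box=None,s=1):
    p=im['pixels'][:,:,::-1]
    if box: p=p[box[1]:box[3],box[0]:box[2]]
    cv2.imwrite('pics/'+name,cv2.resize(p,None,fx=s,fy=s,interpolation=cv2.INTER_CUBIC))
E
python3 - <<'E'
from h import *
a=get_image('top');b=get_image('side')
for im in(a,b):
    R,t=cam(im);print(-R.T@t,R[2],im['fx'],im['k1'])
save(a,'top0.png',None,1.5);save(b,'side0.png',None,1.5)
s=state();print(s['ee_pos'],s['eef_rot'],s['opening'],s['time_s'])
E
```

```text
[ 0.38810908 -0.10847133  1.20224786] [ 0.19152846 -0.0112538  -0.98142254] 446.76949999596087 -0.06639670740788099
[-0.12542353 -0.80389548  0.71109852] [ 0.60803154  0.56662156 -0.55609141] 417.2035784904079 -0.095534596564221
[0.27981955 0.55817061 0.1941353 ] [-3.13982333e+00 -2.23604772e-04  2.67676407e+00] 0.08691733185116622 0.1
```

View pics/top0.png

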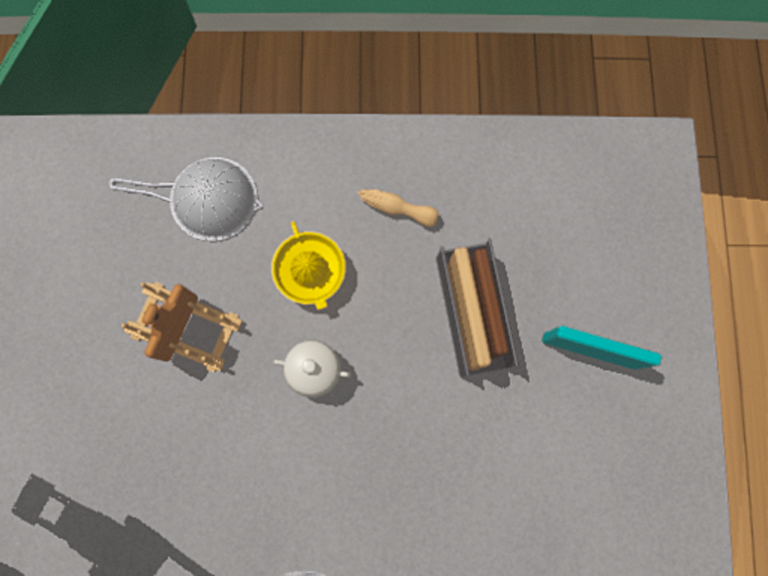

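View pics/side0.png

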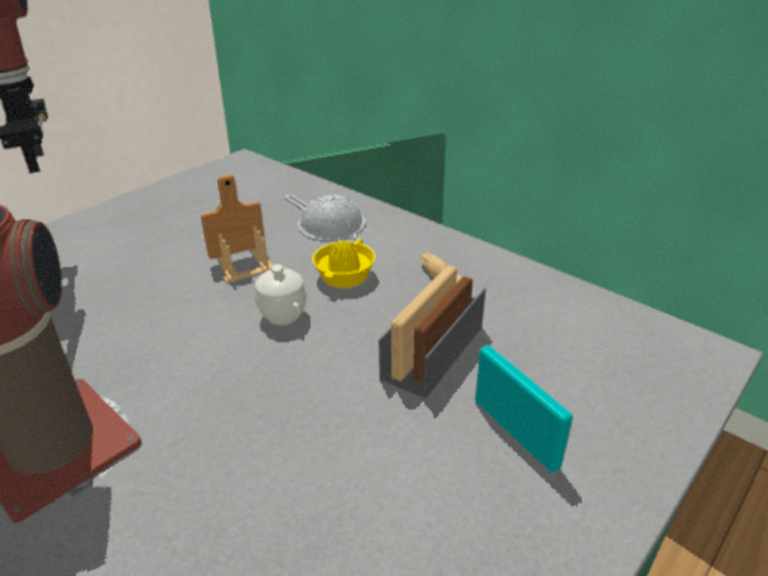

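Picture 1 (top, shown at 1.5x) and picture 2 (side, also 1.5x) show the following, in displayed pixels:
- **Paddle candidates:** the paddle-shaped board is in the rack at top (170,322) / side (233,225). The boards in the file are at top (470,308) light and (492,300) dark. The turquoise look-alike is at top (600,347) and the reamer at top (400,207).
- **Choice:** the brown paddle in the rack.
- **Destination:** the gap between the light and dark boards at top (482,305).

Run:
```python
from h import *
a=get_image('top');b=get_image('side')
def crop(im,x0,y0,x1,y1): 
    return cv2.resize(im['pixels'][y0:y1,x0:x1,::-1],(400,300*1),interpolation=cv2.INTER_CUBIC)
t=np.hstack([crop(a,72,176,176,254),crop(a,264,150,376,260-26)])
# scale: 3.846 ; second 112x84 ->3.571
u=np.hstack([crop(b,120,108,200,168+0),crop(b,240,165,340,240+25)])
cv2.imwrite('pics/c1.png',np.vstack([crop(a,72,176,176,254),]) if 0 else np.vstack([t,u]))
```

```text
(no output)
```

View pics/c1.png

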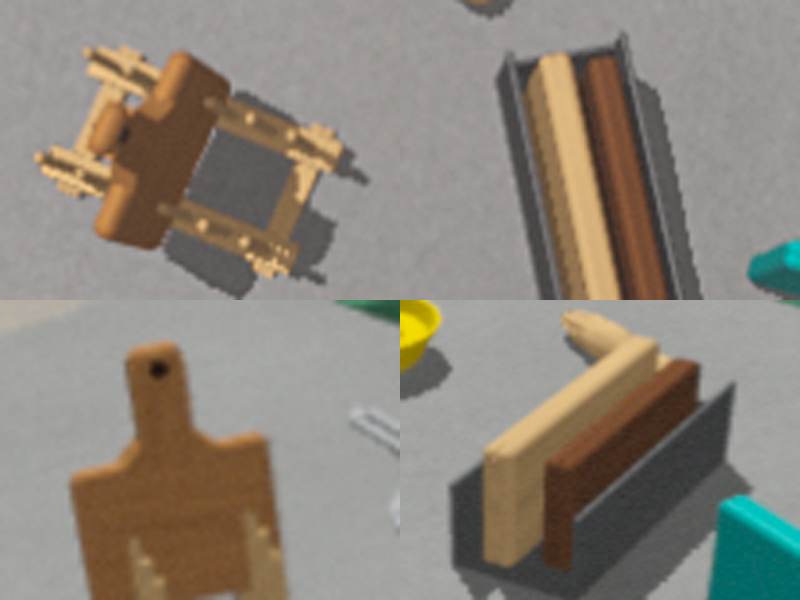

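The crop (picture 3) confirms the choice: the paddle in the rack has its handle hole at top px (103.7,211) / side px (151.6,121.8). The light and dark boards stand in the file with a narrow gap between them.

Run:
```python
from h import *
from scipy.optimize import least_squares
a=get_image('top');b=get_image('side')
def tri(p,q):
    c1,d1=ray(a,[p]);c2,d2=ray(b,[q]);d1=d1[0];d2=d2[0]
    s=np.linalg.lstsq(np.c_[d1,-d2],c2-c1,rcond=None)[0]
    A=c1+s[0]*d1;B=c2+s[1]*d2;return ((A+B)/2).round(4),np.linalg.norm(A-B).round(4)
print('hole',tri((103.7,211.1),(151.6,121.8)))
print('shL',tri((98,237.1),(134,144)),'shR',tri((118.8,189.5),(173.6,134.4)))
hsv=cv2.cvtColor(a['pixels'],cv2.COLOR_RGB2HSV)
# file-board cross profiles in top
for r in (172,190,210,230,240):
    print(r,[(c,int(a['pixels'][r,c].astype(int).sum()/3),int(hsv[r,c,1])) for c in range(294,350)])
print('wallcorners',onplane(a,[(294,166.2),(326.2,160.4),(310,252),(344.7,243.3)],.085).round(4))
```

```text
hole (array([0.5282, 0.2162, 0.1841]), np.float64(0.0023))
shL (array([0.4729, 0.2475, 0.1192]), np.float64(0.0012)) shR (array([0.5916, 0.201 , 0.1219]), np.float64(0.0049))
172 [(294, 74, 20), (295, 108, 11), (296, 104, 12), (297, 80, 6), (298, 67, 11), (299, 69, 28), (300, 101, 102), (301, 116, 110), (302, 116, 116), (303, 116, 114), (304, 152, 112), (305, 175, 105), (306, 178, 107), (307, 175, 108), (308, 174, 108), (309, 175, 106), (310, 176, 105), (311, 162, 113), (312, 123, 115), (313, 77, 101), (314, 57, 101), (315, 61, 110), (316, 62, 107), (317, 74, 130), (318, 82, 150), (319, 94, 147), (320, 91, 137), (321, 85, 135), (322, 85, 136), (323, 87, 141), (324, 82, 140), (325, 70, 114), (326, 69, 34), (327, 70, 7), (328, 109, 9), (329, 108, 9), (330, 94, 13), (331, 126, 12), (332, 133, 8), (333, 148, 10), (334, 153, 7), (335, 150, 10), (336, 152, 8), (337, 152, 7), (338, 155, 5), (339, 154, 8), (340, 153, 8), (341, 153, 8), (342, 151, 8), (343, 148, 7), (344, 148, 7), (345, 149, 10), (346, 148, 12), (347, 148, 7), (348, 148, 8), (349, 149, 5)]
190 [(294, 106, 12), (295, 74, 10), 
[... 2924 characters left out ...]
), (313, 87, 113), (314, 107, 115), (315, 119, 111), (316, 117, 111), (317, 112, 117), (318, 152, 114), (319, 173, 109), (320, 178, 107), (321, 169, 108), (322, 163, 111), (323, 166, 112), (324, 171, 110), (325, 166, 113), (326, 146, 117), (327, 94, 89), (328, 67, 15), (329, 67, 8), (330, 67, 18), (331, 70, 7), (332, 67, 15), (333, 67, 18), (334, 66, 8), (335, 67, 15), (336, 57, 17), (337, 58, 17), (338, 58, 9), (339, 55, 13), (340, 55, 18), (341, 55, 18), (342, 75, 13), (343, 109, 5), (344, 104, 5), (345, 89, 14), (346, 88, 8), (347, 89, 14), (348, 88, 11), (349, 96, 10)]
wallcorners [[ 0.6585 -0.2349  0.085 ]
 [ 0.6743 -0.3188  0.085 ]
 [ 0.4394 -0.2708  0.085 ]
 [ 0.4608 -0.3585  0.085 ]]
```

Run:
```python
from h import *
a=get_image('top')
rows=[172,190,210,230,240]
L={172:(303.9,312.0),190:(307.9,316.1),210:(311.8,320.2),230:(315.8,324.6),240:(317.8,326.8)}
D={172:(316.8,325.2),190:(320.7,329.2),210:(325.0,333.2),230:(329.3,337.6)}
W={172:(295.4,328.5),190:(299.4,332.5),210:(303.4,336.6),230:(307.5,341.4),240:(309.5,343.5)}
def line(D,z,i=None):
    P=onplane(a,[((l+r)/2 if i is None else (l,r)[i],y) for y,(l,r) in D.items()],z)
    m=np.polyfit(P[:,0],P[:,1],1); return m
for n,m in(('light',line(L,.123)),('dark',line(D,.115)),('wl',line(W,.085,0)),('wr',line(W,.085,1)),
 ('Lr',line(L,.121,1)),('Dl',line(D,.113,0))):
    print(n,np.degrees(np.arctan(m[0])).round(2),[np.polyval(m,x).round(4) for x in(.5,.56,.62)])
# ends along x
print('light ends',onplane(a,[(307,166),(322,245)],.12).round(4),'dark',onplane(a,[(320,166.5),(334,238)],.115).round(4))
# paddle mask
for im,n in((a,'top'),):
    h=cv2.cvtColor(im['pixels'],cv2.COLOR_RGB2HSV)
    m=cv2.inRange(h,(8,125,60),(16,255,200));m[:,:60]=0;m[:,180:]=0;m[:180]=0;m[260:]=0
    ys,xs=np.nonzero(m);print(xs.min(),xs.max(),ys.min(),ys.max(),len(xs))
    for r in range(186,246,4): 
        c=np.nonzero(m[r])[0]; print(r,(c.min(),c.max()) if len(c) else '', [int(v) for v in im['pixels'][r,90:135].astype(int).sum(1)/3] if r in(196,208,228) else '')
    for bx,by in ((0,0),):
        pass
```

```text
light 10.28 [np.float64(-0.2897), np.float64(-0.2788), np.float64(-0.268)]
dark 10.21 [np.float64(-0.3237), np.float64(-0.3129), np.float64(-0.3021)]
wl 10.37 [np.float64(-0.2647), np.float64(-0.2538), np.float64(-0.2428)]
wr 10.45 [np.float64(-0.35), np.float64(-0.339), np.float64(-0.3279)]
Lr 10.55 [np.float64(-0.3008), np.float64(-0.2896), np.float64(-0.2784)]
Dl 10.39 [np.float64(-0.3139), np.float64(-0.3029), np.float64(-0.2919)]
light ends [[ 0.6507 -0.2635  0.12  ]
 [ 0.4546 -0.2952  0.12  ]] dark [[ 0.6507 -0.2969  0.115 ]
 [ 0.4718 -0.326   0.115 ]]
95 130 190 239 792
186  
190 (np.int64(117), np.int64(120)) 
194 (np.int64(115), np.int64(125)) 
198 (np.int64(112), np.int64(130)) 
202 (np.int64(100), np.int64(130)) 
206 (np.int64(98), np.int64(127)) 
210 (np.int64(96), np.int64(125)) 
214 (np.int64(95), np.int64(123)) 
218 (np.int64(102), np.int64(121)) 
222 (np.int64(100), np.int64(120)) 
226 (np.int64(99), np.int64(118)) 
230 (np.int64(99), np.int64(111)) 
234 (np.int64(97), np.int64(115)) 
238 (np.int64(104), np.int64(112)) 
242
```

Emit:
arm_command([
  [[0,0,-0.03,0,0,-5.2],[-0.03,-0.018,-0.02,0,0,0],[-0.03,-0.018,-0.01,0,0,0],[-0.03,-0.018,0,0,0,0],[-0.03,-0.018,0,0,0,0]],
], hand=0.3)

```text
time_s: 0.77
ee_pos: [0.3665, 0.4473, 0.2566]
eef_rot: [3.139, 0.001, 2.769]
force: [-0.2, 0.2, 0.2]
opening: 0.0642
gripper_force: 0.0
```

Emit:
arm_command([
  [[-0.03,-0.018,0,0,0,0],[-0.03,-0.018,0,0,0,0],[-0.03,-0.018,0,0,0,0],[-0.03,-0.018,0,0,0,0],[-0.03,-0.018,0,0,0,0]],
])

```text
time_s: 1.18
ee_pos: [0.4731, 0.3078, 0.2554]
eef_rot: [3.141, 0.0, 2.768]
force: [1.1, 0.0, 0.2]
opening: 0.061
gripper_force: 0.0
```

Emit:
arm_command([
  [[-0.03,-0.018,0,0,0,0],[-0.03,-0.018,0,0,0,0],[0,0,0,0,0,0],[0,0,0,0,0,0],[0,0,0,0,0,0]],
])

```text
time_s: 1.6
ee_pos: [0.5148, 0.2539, 0.255]
eef_rot: [3.141, -0.001, 2.767]
force: [-0.2, 0.0, -0.2]
opening: 0.0609
gripper_force: 0.0
```

Emit:
arm_command([
  [[-0.026,-0.021,0,0,0,0],[0,0,0,0,0,0],[0,0,0,0,0,0]],
])

```text
time_s: 1.85
ee_pos: [0.5312, 0.2252, 0.2552]
eef_rot: [3.141, -0.0, 2.768]
force: [-0.7, 0.2, -0.3]
opening: 0.0606
gripper_force: 0.0
```

Run:
```python
from h import *
b=get_image('side');a=get_image('top');s=state();print(s['ee_pos'],s['eef_rot'])
c=lambda im,x0,y0,w:cv2.resize(im['pixels'][y0:y0+w,x0:x0+w,::-1],(400,400),interpolation=cv2.INTER_CUBIC)
cv2.imwrite('pics/c2.png',np.hstack([c(b,100,70,100),c(a,60,150,100)]))
print(proj(b,[s['ee_pos']]),proj(a,[s['ee_pos']]))
```

```text
[0.5308175  0.22599484 0.25519595] [ 3.14119246e+00 -3.99399607e-04  2.76881333e+00]
[[146.68505776  98.92703662]] [[ 89.43999973 204.92032145]]
```

View pics/c2.png

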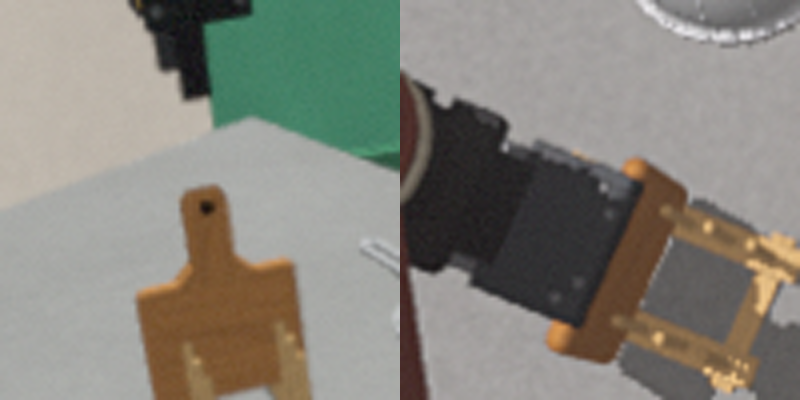

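The crop (picture 4) shows the gripper above the paddle. In the side half, the near fingertip ends at about crop (198,98), higher than I expected, so I'll check that projection.

Run:
```python
from h import *
b=get_image('side');s=state();p=np.array(s['ee_pos']);n=np.array([.365,.931,0]);x=np.array([.931,-.365,0])
for k in(-.059,-.03,.03,.059):
    print(k,((proj(b,[p+k*n-.0095*x,p+k*n+.0095*x])-[100,70])*4).round(0).tolist())
print(((proj(b,[[.5315,.2246,.199],[.4735,.247,.126],[.59,.2015,.126]])-[100,70])*4).round(0))
m=b['pixels'][70:110,130:160].astype(int).sum(2)
for r in range(80,106): print(r,b['pixels'][r,138:158].astype(int).sum(1).tolist())
```

```text
-0.059 [[194.0, 145.0], [220.0, 140.0]]
-0.03 [[184.0, 131.0], [209.0, 126.0]]
0.03 [[165.0, 105.0], [189.0, 101.0]]
0.059 [[156.0, 93.0], [180.0, 89.0]]
[[199. 185.]
 [135. 288.]
 [289. 254.]]
80 [314, 137, 117, 118, 93, 79, 47, 77, 82, 89, 77, 65, 120, 260, 282, 282, 294, 293, 291, 291]
81 [317, 140, 102, 110, 110, 74, 72, 78, 45, 85, 81, 70, 104, 242, 298, 288, 286, 285, 284, 291]
82 [321, 145, 112, 113, 121, 89, 90, 52, 88, 86, 65, 72, 94, 217, 272, 292, 297, 287, 294, 300]
83 [392, 179, 119, 124, 104, 89, 73, 71, 67, 70, 79, 75, 94, 205, 260, 293, 300, 286, 290, 295]
84 [448, 214, 119, 103, 120, 109, 93, 43, 74, 58, 65, 83, 95, 171, 272, 288, 290, 292, 282, 303]
85 [468, 250, 126, 104, 97, 101, 75, 68, 95, 53, 75, 77, 86, 177, 269, 295, 289, 289, 288, 296]
86 [478, 305, 155, 133, 129, 118, 98, 65, 35, 67, 78, 64, 77, 164, 264, 291, 286, 293, 285, 294]
87 [489, 358, 257, 230, 249, 234, 144, 72, 86, 78, 75, 63, 73, 134, 261, 291, 291, 294, 295, 281]
88 [535, 500, 442, 421, 445, 418, 268, 112, 80, 86, 78, 66, 74, 116, 255, 288, 275, 299, 289, 304]
89 [538, 533, 531, 532, 529, 493, 
[... 1018 characters left out ...]
 548, 542, 540, 539, 542, 547, 541, 542, 509, 356, 300, 286, 287, 295]
100 [541, 541, 545, 546, 547, 549, 544, 545, 541, 539, 543, 547, 547, 545, 527, 371, 295, 309, 308, 324]
101 [538, 543, 542, 544, 541, 535, 544, 541, 540, 542, 544, 544, 546, 549, 537, 388, 333, 382, 398, 453]
102 [540, 539, 545, 539, 543, 544, 539, 538, 544, 541, 541, 548, 547, 547, 523, 452, 453, 482, 480, 503]
103 [539, 540, 544, 541, 539, 541, 536, 541, 539, 543, 539, 539, 535, 524, 510, 498, 504, 506, 512, 512]
104 [541, 542, 541, 540, 542, 544, 541, 544, 542, 535, 551, 523, 517, 509, 508, 511, 508, 515, 512, 510]
105 [537, 541, 540, 538, 538, 543, 539, 549, 538, 527, 535, 516, 509, 512, 511, 512, 517, 513, 510, 513]
```

Run:
```python
from h import *
a=get_image('top');b=get_image('side');s=state();p=np.array(s['ee_pos']);n=np.array([.365,.931,0]);x=np.array([.931,-.365,0])
for z in(.07,.1,.13):
  for k in(-.0375,.0375):
    q=p-.095*n+k*x+[0,0,z]
    print(z,k,((proj(a,[q])-[60,150])*4+[400,0]).round().tolist())
def tri(p,q):
    c1,d1=ray(a,[p]);c2,d2=ray(b,[q]);d1=d1[0];d2=d2[0]
    s=np.linalg.lstsq(np.c_[d1,-d2],c2-c1,rcond=None)[0]
    return ((c1+s[0]*d1)+(c2+s[1]*d2))/2
# implied tip heights: nearest-finger tip centre px (148.8,94.3), far (141.3,88)
for uv in((148.8,94.3),(141.3,88)):
  for z in(.255,.27,.285): print(uv,z,onplane(b,[uv],z).round(3))
m=(a['pixels'].max(2)<75).astype(np.uint8)
print(s['joint_pos'])
save(b,'c3.png',(90,0,190,110),5)
```

```text
0.07 -0.0375 [[611.0, 339.0]]
0.07 0.0375 [[673.0, 199.0]]
0.1 -0.0375 [[593.0, 333.0]]
0.1 0.0375 [[657.0, 189.0]]
0.13 -0.0375 [[573.0, 328.0]]
0.13 0.0375 [[640.0, 178.0]]
(148.8, 94.3) 0.255 [[0.558 0.254 0.255]]
(148.8, 94.3) 0.27 [[0.536 0.219 0.27 ]]
(148.8, 94.3) 0.285 [[0.513 0.184 0.285]]
(141.3, 88) 0.255 [[0.577 0.32  0.255]]
(141.3, 88) 0.27 [[0.554 0.283 0.27 ]]
(141.3, 88) 0.285 [[0.531 0.246 0.285]]
[ 2.65393110e-01  7.26435323e-02  1.57880497e+00  2.48862386e-04
  1.49014077e+00 -9.32946538e-01]
```

View pics/c3.png

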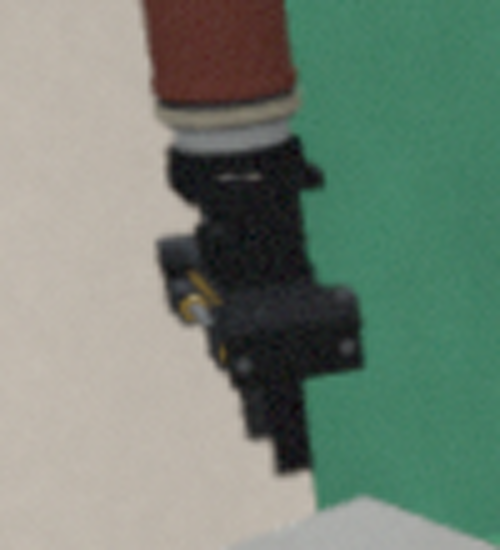

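Picture 5 shows the fingertips clearly above where the stated TCP projects. I'll close the fingers here, in free air, to see whether the tip moves with closure.

Emit:
arm_command([
  [[0,0,0,0,0,0],[0,0,0,0,0,0],[0,0,0,0,0,0],[0,0,0,0,0,0],[0,0,0,0,0,0]],
], hand=1)

```text
time_s: 2.52
ee_pos: [0.5315, 0.2248, 0.2551]
eef_rot: [3.142, -0.0, 2.768]
force: [-0.2, -0.6, 0.2]
opening: 0.0355
gripper_force: 0.0
```

Run:
```python
from h import *
b=get_image('side');a=get_image('top');s=state();p=np.array(s['ee_pos']);print(p,s['opening'])
print(((proj(b,[p])-[90,0])*5).round(),((proj(b,[p+[0,0,.07]])-[90,0])*5).round())
print('start',proj(b,[[.2798,.5582,.1941]]))
c=lambda im,x0,y0,w,h:cv2.resize(im['pixels'][y0:y0+h,x0:x0+w,::-1],(400,550),interpolation=cv2.INTER_CUBIC)
cv2.imwrite('pics/c4.png',np.hstack([c(b,90,0,80,110),c(a,60,150,80,110)]))
```

```text
[0.53154986 0.22472585 0.255134  ] 0.027567148428480025
[[286. 495.]] [[269. 382.]]
start [[ 26.55395504 116.39365905]]
```

View pics/c4.png

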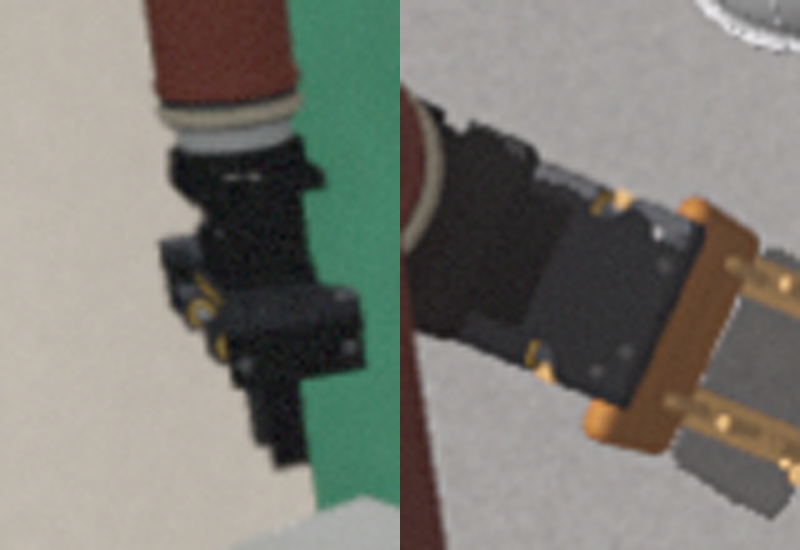

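Picture 6 shows the tips at crop (278,455) against a predicted (286,495). The real fingers look about 25 mm higher than stated. I'll shut them fully and measure the tip.

Emit:
arm_command([
  [[0,0,0,0,0,0],[0,0,0,0,0,0],[0,0,0,0,0,0],[0,0,0,0,0,0],[0,0,0,0,0,0]],
])

```text
time_s: 3.03
ee_pos: [0.5315, 0.2247, 0.2551]
eef_rot: [-3.142, -0.0, 2.767]
force: [0.5, 0.9, 0.4]
opening: 0.0015
gripper_force: 0.0
```

Run:
```python
from h import *
def tip(im,box):
    x0,y0,x1,y1=box; m=im['pixels'][y0:y1,x0:x1].astype(int).sum(2)<180
    n,l,st,_=cv2.connectedComponentsWithStats(m.astype(np.uint8),connectivity=4)
    for r in range(y1-y0-1,-1,-1):
        c=np.nonzero(m[r])[0]
        if len(c)>=3: return [(y0+q,[int(x0+np.nonzero(m[q])[0].min()),int(x0+np.nonzero(m[q])[0].max())]) for q in range(r,r-16,-1)]
b=get_image('side');s=state();p=np.array(s['ee_pos']);print(p,s['opening'])
x=np.array([.931,-.365,0])
print(tip(b,(120,40,165,105)))
print(proj(b,[p,p-.0095*x,p+.0095*x]).round(1).tolist())
i=cv2.resize(cv2.imread('pics/side0.png'),(512,384),interpolation=cv2.INTER_AREA)[:,:,::-1]
print('start',tip({'pixels':i},(10,70,32,125)))
x=np.array([np.cos(2.677),np.sin(2.677),0]);y=np.array([np.sin(2.677),-np.cos(2.677),0])
q=np.array([.2798,.5582,.1941])
print(proj(b,[q+k*y+e*x for k in(-.0585,-.0435,.0435,.0585) for e in(-.0095,.0095)]).round(1).tolist())
```

```text
[0.53154334 0.22473612 0.25516212] 0.0007203043374653776
[(90, [144, 148]), (89, [143, 149]), (88, [143, 148]), (87, [142, 148]), (86, [142, 148]), (85, [142, 148]), (84, [142, 148]), (83, [142, 148]), (82, [142, 148]), (81, [141, 147]), (80, [141, 148]), (79, [141, 148]), (78, [141, 147]), (77, [140, 147]), (76, [137, 148]), (75, [137, 152])]
[[147.1, 99.0], [144.0, 99.6], [150.2, 98.4]]
start [(113, [20, 25]), (112, [20, 25]), (111, [19, 24]), (110, [19, 24]), (109, [18, 24]), (108, [18, 23]), (107, [18, 23]), (106, [17, 23]), (105, [17, 23]), (104, [17, 23]), (103, [16, 25]), (102, [16, 27]), (101, [16, 27]), (100, [15, 27]), (99, [15, 27]), (98, [14, 26])]
[[28.2, 122.8], [22.0, 123.9], [28.6, 121.0], [22.4, 122.1], [30.5, 111.0], [24.6, 112.0], [30.8, 109.4], [25.0, 110.4]]
```

The tip sits at px (146,90.5) against a predicted (147,100). The start picture shows the same offset, so it is constant: roughly +25 mm in z, with a few mm sideways. I'll open up, descend partway and compare the fingers with the handle directly in the image.

Emit:
arm_command([
  [[0,0,0,0,0,0],[0,0,0,0,0,0],[0,0,0,0,0,0],[0,0,0,0,0,0],[0,0,0,0,0,0]],
], hand=0.3)

```text
time_s: 3.5
ee_pos: [0.5315, 0.2247, 0.2551]
eef_rot: [-3.142, 0.0, 2.768]
force: [0.1, -1.3, 0.4]
opening: 0.0261
gripper_force: 0.0
```

Emit:
arm_command([
  [[0,0,0.02,0,0,0],[0,0,0.025,0,0,0],[0,0,0.025,0,0,0],[0,0,0.02,0,0,0],[0,0,0,0,0,0]],
])

```text
time_s: 3.92
ee_pos: [0.5283, 0.2238, 0.16]
eef_rot: [-3.137, -0.007, 2.768]
force: [-0.5, -1.1, -1.1]
opening: 0.0574
gripper_force: 0.0
```

Run:
```python
from h import *
b=get_image('side');a=get_image('top');s=state();p=np.array(s['ee_pos']);print(p,s['opening'],s['force'])
print((proj(b,[p])-[100,60])*5,(proj(a,[p])-[60,160])*5)
c=lambda im,x0,y0,w,h:cv2.resize(im['pixels'][y0:y0+h,x0:x0+w,::-1],(400,500),interpolation=cv2.INTER_CUBIC)
cv2.imwrite('pics/c5.png',np.hstack([c(b,100,60,80,100),c(a,60,160,80,100)]))
```

```text
[0.53106783 0.22464241 0.16487409] 0.059730534437018715 [ 0.11989363 -0.60958476  0.11257624]
[[256.10032994 332.36037985]] [[215.18415797 252.99304704]]
```

View pics/c5.png

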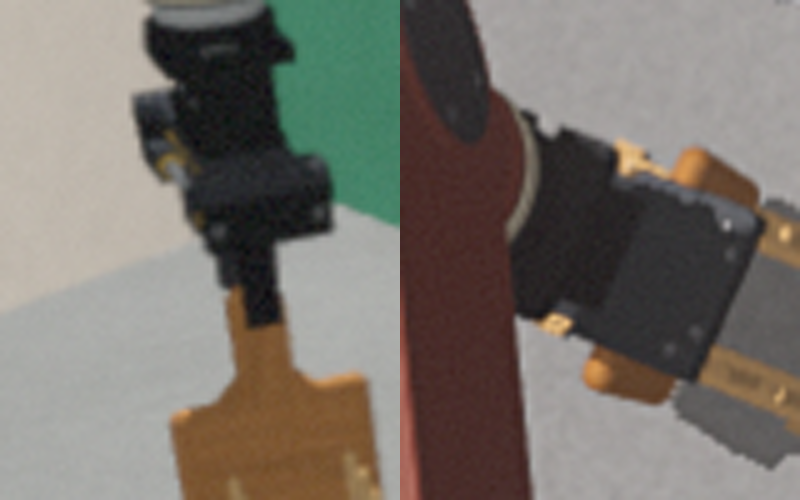

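Picture 7 shows the fingers straddling the handle top. The near tip is at crop (265,325), which on the paddle plane is about 5 mm left of the handle axis and about 14 mm below its top. The real TCP is therefore near z 0.185 (reported 0.165), so I'll correct and go on down.

Emit:
arm_command([
  [[-0.005,0,0,0,0,0],[0,0,0.018,0,0,0],[0,0,0.018,0,0,0],[0,0,0,0,0,0],[0,0,0,0,0,0]],
], hand=0.6)

```text
time_s: 4.43
ee_pos: [0.5366, 0.2229, 0.13]
eef_rot: [3.141, 0.0, 2.767]
force: [-0.1, -0.2, 0.1]
opening: 0.038
gripper_force: 0.0
```

Emit:
arm_command([
  [[0,0,0,0,0,0],[0,0,0,0,0,0],[0,0,0,0,0,0]],
], hand=0.7)

```text
time_s: 4.68
ee_pos: [0.5372, 0.2232, 0.1308]
eef_rot: [3.14, 0.002, 2.768]
force: [-0.5, -0.5, -0.3]
opening: 0.0276
gripper_force: 0.0
```

Emit:
arm_command([
  [[0,0,0,0,0,0],[0,0,0,0,0,0],[0,0,0,0,0,0]],
], hand=0.75)

```text
time_s: 4.93
ee_pos: [0.5363, 0.223, 0.1294]
eef_rot: [3.141, 0.0, 2.768]
force: [0.5, -0.5, -0.5]
opening: 0.0223
gripper_force: 0.0
```

Run:
```python
from h import *
b=get_image('side');a=get_image('top');s=state();print(s['ee_pos'],s['opening'],s['force'],s['moment'],s['gripper_force'])
c=lambda im,x0,y0,w,h:cv2.resize(im['pixels'][y0:y0+h,x0:x0+w,::-1],(400,500),interpolation=cv2.INTER_CUBIC)
cv2.imwrite('pics/c6.png',np.hstack([c(b,110,75,64,80),c(a,60,160,80,100)]))
```

```text
[0.53616165 0.22294963 0.12921294] 0.02199028708452905 [-0.25888681 -0.69754018 -0.45522939] [-0.00249314 -0.0356408   0.02937853] 0.0
```

View pics/c6.png

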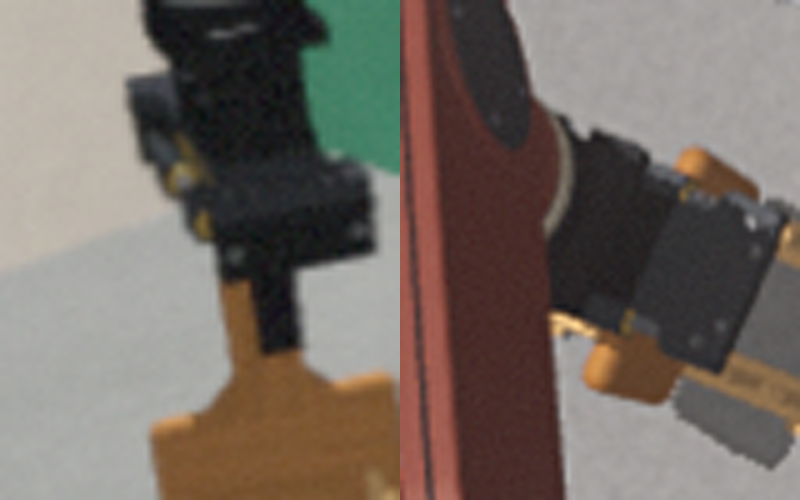

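Picture 8 shows the finger centred on the handle, with its tip at crop (280,352), about 20 mm above the shoulders. I'll lower 10 mm and grip.

Emit:
arm_command([
  [[0,0,0.01,0,0,0],[0,0,0,0,0,0]],
])

```text
time_s: 5.2
ee_pos: [0.5351, 0.2226, 0.1171]
eef_rot: [-3.14, -0.002, 2.768]
force: [-0.3, 0.0, -1.0]
opening: 0.0216
gripper_force: 0.0
```

Emit:
arm_command([
  [[0,0,0,0,0,0],[0,0,0,0,0,0],[0,0,0,0,0,0],[0,0,0,0,0,0]],
], hand=1)

```text
time_s: 5.53
ee_pos: [0.5358, 0.2228, 0.1187]
eef_rot: [-3.141, -0.001, 2.768]
force: [-0.4, -0.2, -2.9]
opening: 0.0181
gripper_force: 30.0
```

Emit:
arm_command([
  [[0,0,-0.005,0,0,0],[0,0,-0.01,0,0,0],[0,0,-0.01,0,0,0],[0,0,-0.01,0,0,0],[0,0,0,0,0,0]],
])

```text
time_s: 5.95
ee_pos: [0.5383, 0.2235, 0.1581]
eef_rot: [3.138, 0.005, 2.768]
force: [0.3, -2.1, -0.9]
opening: 0.0179
gripper_force: 30.0
```

Emit:
arm_command([
  [[0,0,-0.02,0,0,0],[0,0,-0.03,0,0,0],[0,0,-0.03,0,0,0],[0,0,-0.03,0,0,0],[0,0,0,0,0,0]],
])

```text
time_s: 6.37
ee_pos: [0.5396, 0.2239, 0.2725]
eef_rot: [3.134, 0.01, 2.768]
force: [1.6, 0.8, -2.2]
opening: 0.0173
gripper_force: 30.0
```

Emit:
arm_command([
  [[0,0,0,0,0,-6],[0,0,0,0,0,-6],[0,0,0,0,0,-6],[0,0,0,0,0,-6],[0,0,0,0,0,-6]],
])

```text
time_s: 6.78
ee_pos: [0.536, 0.2229, 0.2635]
eef_rot: [-3.142, -0.0, -2.987]
force: [-0.1, -0.0, -3.0]
opening: 0.0179
gripper_force: 30.0
```

Emit:
arm_command([
  [[0,0,0,0,0,-1.7],[0,0,0,0,0,0],[0,0,0,0,0,0]],
])

```text
time_s: 7.03
ee_pos: [0.536, 0.2229, 0.2637]
eef_rot: [-3.142, -0.0, -2.964]
force: [-0.2, 0.1, -2.2]
opening: 0.0179
gripper_force: 30.0
```

```bash
cat > pm.py <<'E'
from h import *
def paddle(im,box):
    h=cv2.cvtColor(im['pixels'],cv2.COLOR_RGB2HSV); m=cv2.inRange(h,(6,110,50),(17,255,220))
    k=np.zeros_like(m);x0,y0,x1,y1=box;k[y0:y1,x0:x1]=1; m=m*k
    n,l,st,_=cv2.connectedComponentsWithStats(m); i=1+np.argmax(st[1:,4]); return (l==i).astype(np.uint8)
E
python3 - <<'E'
from pm import *
b=get_image('side');s=state();p=np.array(s['ee_pos']);print(p,s['eef_rot'],s['opening'],s['force'])
m=paddle(b,(80,40,260,200)); c=max(cv2.findContours(m,0,1)[0],key=cv2.contourArea)
ap=cv2.approxPolyDP(cv2.convexHull(c),2.5,True).reshape(-1,2);print(ap.tolist(),m.sum())
# predicted blade corners with bias 0 
yaw=s['eef_rot'][2]-np.pi;x=np.array([np.cos(yaw),np.sin(yaw),0]);n=np.array([-np.sin(yaw),np.cos(yaw),0])
foot=np.array([p[0],p[1],p[2]-.1187+.016])
print(proj(b,[foot+u*x+[0,0,w]-.0*n for u in(-.065,.065) for w in(0,.110)]).round(1).tolist())
E
```

```text
[0.53603    0.22289675 0.26378191] [-3.14156383e+00 -3.32130236e-04 -2.96367844e+00] 0.017964218355717165 [ 0.12278334 -0.38388275 -2.97858814]
[[145, 70], [162, 90], [165, 120], [139, 134], [132, 102], [139, 72]] 1266
[[138.1, 135.3], [132.1, 100.9], [167.0, 119.7], [162.8, 86.9]]
```

The paddle hangs upright in the grip, and its corners in the side image match the prediction within 2–3 px. Next I carry it over to the file, high enough to clear the bowl and juicer.

Emit:
arm_command([
  [[0.002,-0.015,0,0,0,0],[0.004,-0.03,0,0,0,0],[0.005,-0.035,0,0,0,0],[0.005,-0.035,0,0,0,0],[0.005,-0.035,0,0,0,0]],
])

```text
time_s: 7.5
ee_pos: [0.542, 0.0704, 0.264]
eef_rot: [-3.141, 0.0, -2.963]
force: [0.4, -0.3, -2.9]
opening: 0.018
gripper_force: 30.0
```

Emit:
arm_command([
  [[0.005,-0.035,0,0,0,0],[0.005,-0.035,0,0,0,0],[0.005,-0.035,0,0,0,0],[0.005,-0.035,0,0,0,0],[0.005,-0.035,0,0,0,0]],
])

```text
time_s: 7.92
ee_pos: [0.5486, -0.1068, 0.2642]
eef_rot: [-3.141, 0.0, -2.964]
force: [1.2, 0.4, -2.5]
opening: 0.018
gripper_force: 30.0
```

Emit:
arm_command([
  [[0.005,-0.035,0,0,0,0],[0.005,-0.035,0,0,0,0],[0.005,-0.035,0,0,0,0],[0.005,-0.03,0,0,0,0],[0.003,-0.015,0,0,0,0]],
])

```text
time_s: 8.33
ee_pos: [0.5524, -0.2606, 0.2637]
eef_rot: [-3.14, -0.001, -2.966]
force: [0.8, 0.2, -2.9]
opening: 0.0178
gripper_force: 30.0
```

Emit:
arm_command([
  [[0,0,0,0,0,0],[0,0,0,0,0,0],[0,0,0,0,0,0]],
])

```text
time_s: 8.58
ee_pos: [0.553, -0.2557, 0.2639]
eef_rot: [3.141, -0.0, -2.962]
force: [0.1, 0.2, -2.5]
opening: 0.018
gripper_force: 30.0
```

Emit:
arm_command([
  [[0.003,-0.02,0,0,0,0],[0.002,-0.02,0,0,0,0],[0,0,0,0,0,0],[0,0,0,0,0,0],[0,0,0,0,0,0]],
])

```text
time_s: 9.0
ee_pos: [0.5554, -0.2954, 0.2642]
eef_rot: [3.141, 0.0, -2.961]
force: [0.2, 0.1, -2.7]
opening: 0.0183
gripper_force: 30.0
```

Run:
```python
from pm import *
b=get_image('side');a=get_image('top');s=state();p=np.array(s['ee_pos']);print(p,s['eef_rot'],s['force'])
yaw=s['eef_rot'][2]-np.pi;x=np.array([np.cos(yaw),np.sin(yaw),0]);n=np.array([-np.sin(yaw),np.cos(yaw),0])
foot=np.array([p[0],p[1],p[2]-.1027])
P=[foot+u*x+[0,0,w] for u in(-.065,.065) for w in(0,.110)]
for im,o in((b,(240,110,5,0)),(a,(265,140,4,400))):
    print(((proj(im,P)-o[:2])*o[2]+[o[3],0]).round().tolist())
c=lambda im,x0,y0,w,h:cv2.resize(im['pixels'][y0:y0+h,x0:x0+w,::-1],(400,520),interpolation=cv2.INTER_CUBIC)
cv2.imwrite('pics/c7.png',np.hstack([c(b,240,110+0,100,130),c(a,265,140,100,130)]))
```

```text
[ 0.55543191 -0.29553688  0.2643089 ] [ 3.14121071e+00  1.91803766e-04 -2.96089381e+00] [-0.79503954  0.57979995 -2.34262845]
[[178.0, 436.0], [182.0, 226.0], [303.0, 309.0], [314.0, 112.0]]
[[659.0, 352.0], [698.0, 331.0], [613.0, 139.0], [646.0, 94.0]]
```

View pics/c7.png

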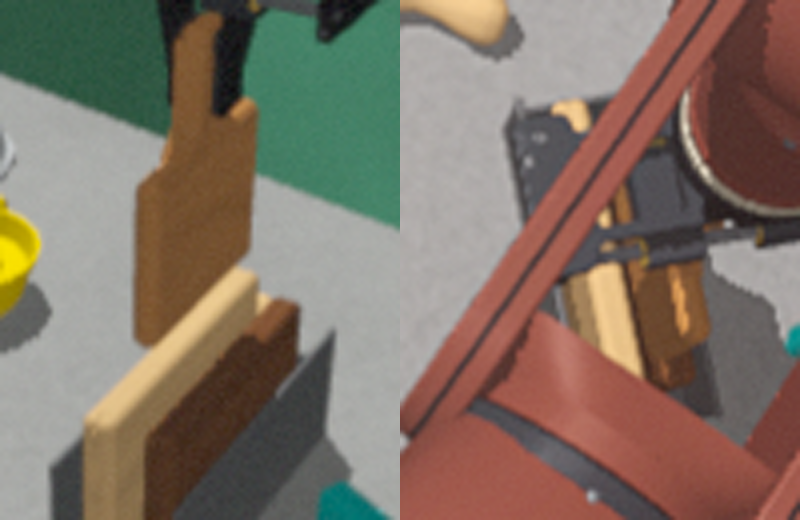

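Picture 9, left half (side view), shows the paddle hanging above and behind the boards, with its foot at crop (150,345). In the right half (top view) its front shoulder, at crop (690,330), is close to the predicted (698,331). I'll measure the paddle's edges to get the sideways error.

Run:
```python
from pm import *
a=get_image('top');b=get_image('side');s=state();p=np.array(s['ee_pos'])
for r in(208,212,216,220,222,224,226): print(r,[tuple(map(int,v)) for v in a['pixels'][r,318:346]])
yaw=s['eef_rot'][2]-np.pi;x=np.array([np.cos(yaw),np.sin(yaw),0]);n=np.array([-np.sin(yaw),np.cos(yaw),0])
foot=np.array([p[0],p[1],p[2]-.1027])
def sil(dn,dz): # right silhouette along blade at z ~ .1 (r=9 rounding), left silhouette at foot
    for u in(-.06,-.04,-.02):
        print(u,'R',proj(a,[foot+u*x+[0,0,.101]-.009*n]).round(1).tolist(),'apex',proj(a,[foot+u*x+[0,0,.110]]).round(1).tolist(),'L',proj(a,[foot+u*x+[0,0,.009]+.009*n]).round(1).tolist(),'Lt',proj(a,[foot+u*x+[0,0,.101]+.009*n]).round(1).tolist())
sil(0,0)
```

```text
208 [(235, 196, 139), (217, 179, 124), (151, 118, 80), (77, 55, 43), (104, 68, 44), (142, 94, 58), (149, 100, 59), (147, 100, 61), (115, 77, 55), (103, 69, 45), (108, 73, 45), (107, 71, 45), (108, 73, 48), (109, 73, 46), (149, 100, 60), (162, 110, 67), (158, 106, 61), (127, 83, 50), (121, 80, 52), (123, 85, 54), (119, 78, 47), (120, 80, 51), (113, 87, 70), (103, 98, 94), (102, 98, 96), (109, 106, 105), (146, 141, 141), (152, 148, 146)]
212 [(236, 198, 141), (231, 193, 136), (213, 175, 122), (140, 108, 71), (75, 49, 39), (109, 72, 45), (112, 78, 50), (107, 72, 47), (108, 73, 48), (104, 71, 43), (104, 70, 45), (104, 72, 45), (105, 71, 45), (105, 73, 49), (118, 79, 50), (195, 135, 75), (214, 152, 85), (196, 135, 75), (146, 98, 57), (132, 89, 53), (127, 83, 50), (120, 79, 46), (115, 83, 59), (105, 97, 96), (104, 101, 101), (106, 102, 100), (104, 99, 98), (103, 99, 98)]
216 [(233, 194, 138), (236, 198, 141), (229, 191, 132), (206, 168, 116), (134, 101, 68), (72, 48, 37), (96, 65, 45), (107, 72, 47), (108, 72, 47), (106, 72, 47), (107, 73, 48), (103, 69, 44), (107, 75, 48), (105, 71, 42), 
[... 1515 characters left out ...]
 99, 97)]
226 [(235, 197, 140), (231, 192, 136), (231, 192, 135), (234, 194, 137), (230, 191, 135), (211, 173, 120), (137, 103, 68), (71, 48, 37), (85, 55, 36), (101, 68, 44), (106, 71, 46), (104, 68, 44), (104, 68, 44), (104, 69, 45), (105, 71, 45), (106, 72, 45), (103, 71, 44), (103, 68, 40), (107, 72, 47), (101, 69, 49), (91, 66, 52), (80, 63, 59), (74, 66, 69), (77, 73, 72), (100, 96, 94), (101, 97, 94), (101, 97, 96), (104, 100, 98)]
-0.06 R [[342.3, 220.3]] apex [[339.1, 220.5]] L [[326.3, 226.3]] Lt [[334.1, 221.8]]
-0.04 R [[340.3, 211.1]] apex [[337.1, 211.2]] L [[324.5, 217.8]] Lt [[332.1, 212.6]]
-0.02 R [[338.3, 201.9]] apex [[335.1, 202.0]] L [[322.8, 209.5]] Lt [[330.1, 203.4]]
```

The silhouette matches the prediction within about 1 mm: the right edge at row 220 is at 342.3 observed and 342.3 predicted, and the foot edge also agrees. The offset to the gap centre is about −1.3 mm. I'll insert slowly and watch the force.

Emit:
arm_command([
  [[0,-0.0013,0.01,0,0,0],[0,0,0.01,0,0,0],[0,0,0.01,0,0,0],[0,0,0,0,0,0],[0,0,0,0,0,0]],
])

```text
time_s: 9.62
ee_pos: [0.5545, -0.2977, 0.2321]
eef_rot: [3.139, -0.002, -2.962]
force: [0.2, -0.1, -2.3]
opening: 0.0181
gripper_force: 30.0
```

Emit:
arm_command([
  [[0,0,0.004,0,0,0],[0,0,0.004,0,0,0],[0,0,0.004,0,0,0],[0,0,0.004,0,0,0],[0,0,0,0,0,0]],
])

```text
time_s: 10.03
ee_pos: [0.555, -0.298, 0.217]
eef_rot: [3.141, -0.001, -2.962]
force: [-0.7, -0.1, -2.6]
opening: 0.0177
gripper_force: 30.0
```

Emit:
arm_command([
  [[0,0,0.004,0,0,0],[0,0,0.004,0,0,0],[0,0,0.004,0,0,0],[0,0,0.004,0,0,0],[0,0,0,0,0,0]],
])

```text
time_s: 10.45
ee_pos: [0.5548, -0.2979, 0.2007]
eef_rot: [3.14, -0.001, -2.962]
force: [0.3, -0.2, -3.8]
opening: 0.0179
gripper_force: 30.0
```

Run:
```python
from pm import *
a=get_image('top');s=state();print(s['ee_pos'],s['force'],s['moment'])
for r in(216,222,226,230,236): print(r,[int(v) for v in a['pixels'][r,304:350].astype(int).sum(1)/3])
c=lambda im,x0,y0,w,h:cv2.resize(im['pixels'][y0:y0+h,x0:x0+w,::-1],(400,520),interpolation=cv2.INTER_CUBIC)
b=get_image('side')
cv2.imwrite('pics/c8.png',np.hstack([c(b,240,150,90,117),c(a,285,180,70,91)]))
```

```text
[ 0.55498973 -0.29795657  0.20121502] [-0.79240576  0.83301586 -3.2793347 ] [ 0.04045    -0.01275114  0.01020315]
216 [122, 118, 96, 94, 118, 125, 123, 142, 177, 195, 193, 189, 190, 189, 150, 111, 92, 77, 72, 74, 72, 72, 71, 73, 105, 140, 153, 108, 90, 88, 84, 77, 56, 58, 69, 83, 96, 101, 101, 99, 99, 99, 98, 98, 97, 137]
222 [136, 135, 127, 113, 100, 107, 117, 122, 125, 170, 191, 194, 189, 188, 190, 172, 132, 105, 81, 72, 71, 72, 71, 71, 73, 85, 135, 149, 106, 89, 91, 87, 80, 63, 58, 68, 71, 91, 100, 99, 96, 100, 99, 98, 98, 97]
226 [137, 134, 129, 125, 117, 113, 110, 105, 107, 121, 162, 191, 195, 190, 188, 187, 146, 113, 96, 77, 72, 74, 71, 72, 71, 71, 97, 111, 91, 85, 88, 90, 84, 71, 58, 56, 69, 77, 94, 95, 98, 98, 97, 95, 98, 98]
230 [129, 129, 125, 122, 118, 115, 112, 109, 106, 106, 103, 102, 100, 102, 115, 154, 179, 138, 112, 94, 74, 72, 72, 70, 72, 71, 68, 69, 63, 66, 56, 53, 52, 59, 56, 54, 60, 72, 72, 98, 98, 96, 99, 100, 99, 98]
236 [115, 118, 118, 117, 115, 115, 110, 109, 108, 107, 103, 103, 104, 104, 100, 102, 103, 101, 102, 102, 102, 103, 102, 94, 77, 57, 50, 45, 47, 52, 58, 56, 59, 57, 56, 63, 57, 56, 64, 73, 91, 101, 98, 100, 98, 99]
```

View pics/c8.png

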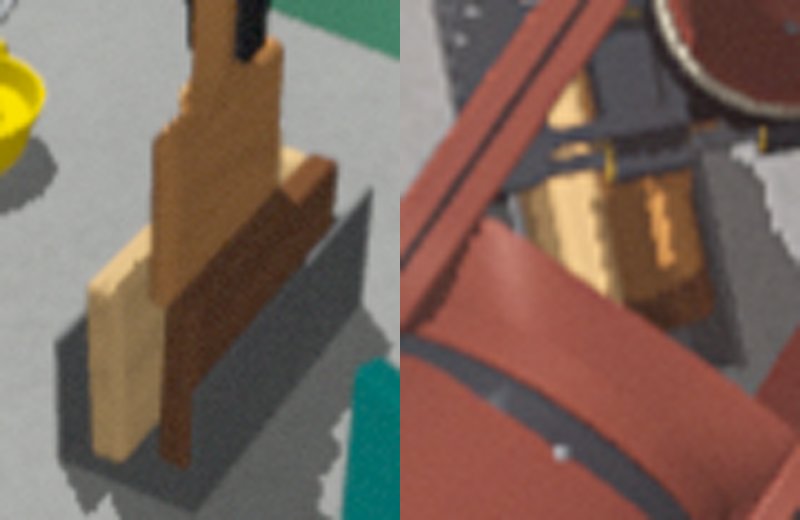

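Picture 10 shows the paddle in the gap, with its foot front at crop (165,305), and the boards spreading to either side. I'll continue down.

Emit:
arm_command([
  [[0,0,0.005,0,0,0],[0,0,0.005,0,0,0],[0,0,0.005,0,0,0],[0,0,0.005,0,0,0],[0,0,0,0,0,0]],
])

```text
time_s: 10.97
ee_pos: [0.5546, -0.2977, 0.1803]
eef_rot: [3.14, -0.002, -2.962]
force: [-0.2, 0.8, -3.6]
opening: 0.0179
gripper_force: 30.0
```

Emit:
arm_command([
  [[0,0,0.005,0,0,0],[0,0,0.005,0,0,0],[0,0,0.005,0,0,0],[0,0,0.005,0,0,0],[0,0,0,0,0,0]],
])

```text
time_s: 11.38
ee_pos: [0.5547, -0.2978, 0.1604]
eef_rot: [3.14, -0.002, -2.962]
force: [-0.6, -0.1, -2.3]
opening: 0.0177
gripper_force: 30.0
```

Emit:
arm_command([
  [[0,0,0.005,0,0,0],[0,0,0.005,0,0,0],[0,0,0.005,0,0,0],[0,0,0.005,0,0,0],[0,0,0,0,0,0]],
])

```text
time_s: 11.8
ee_pos: [0.5546, -0.2978, 0.1404]
eef_rot: [3.14, -0.002, -2.962]
force: [-0.7, 0.0, -3.2]
opening: 0.0179
gripper_force: 30.0
```

Emit:
arm_command([
  [[0,0,0.005,0,0,0],[0,0,0.005,0,0,0],[0,0,0.005,0,0,0],[0,0,0.003,0,0,0],[0,0,0,0,0,0]],
])

```text
time_s: 12.22
ee_pos: [0.5548, -0.2979, 0.1229]
eef_rot: [3.14, -0.001, -2.962]
force: [-0.6, 0.5, -2.9]
opening: 0.0177
gripper_force: 30.0
```

Emit:
arm_command([
  [[0,0,0.003,0,0,0],[0,0,0.003,0,0,0],[0,0,0.003,0,0,0],[0,0,0.002,0,0,0],[0,0,0,0,0,0]],
])

```text
time_s: 12.63
ee_pos: [0.5558, -0.2986, 0.1133]
eef_rot: [-3.141, 0.001, -2.962]
force: [1.0, -0.1, -1.9]
opening: 0.0179
gripper_force: 30.0
```

Emit:
arm_command([
  [[0,0,0.002,0,0,0],[0,0,0.001,0,0,0],[0,0,0,0,0,0],[0,0,0,0,0,0]],
])

```text
time_s: 12.97
ee_pos: [0.5558, -0.2988, 0.1104]
eef_rot: [-3.14, 0.001, -2.962]
force: [1.1, -0.9, 0.1]
opening: 0.018
gripper_force: 30.0
```

Emit:
arm_command([
  [[0,0,0.001,0,0,0],[0,0,0,0,0,0],[0,0,0,0,0,0]],
])

```text
time_s: 13.22
ee_pos: [0.5556, -0.2987, 0.1092]
eef_rot: [-3.141, 0.0, -2.962]
force: [1.4, -2.3, -1.0]
opening: 0.0184
gripper_force: 30.0
```

Light contact may be starting, so I'll press down gently in 1 mm steps.

Emit:
arm_command([
  [[0,0,0.001,0,0,0],[0,0,0.001,0,0,0],[0,0,0,0,0,0],[0,0,0,0,0,0]],
])

```text
time_s: 13.55
ee_pos: [0.5552, -0.2984, 0.1067]
eef_rot: [-3.141, -0.0, -2.962]
force: [1.1, -2.3, -2.5]
opening: 0.018
gripper_force: 30.0
```

Emit:
arm_command([
  [[0,0,0.001,0,0,0],[0,0,0,0,0,0],[0,0,0,0,0,0]],
])

```text
time_s: 13.8
ee_pos: [0.5553, -0.2984, 0.1062]
eef_rot: [-3.141, -0.0, -2.962]
force: [0.5, -1.8, -0.5]
opening: 0.0179
gripper_force: 30.0
```

Emit:
arm_command([
  [[0,0,0.001,0,0,0],[0,0,0.001,0,0,0],[0,0,0,0,0,0],[0,0,0,0,0,0]],
])

```text
time_s: 14.13
ee_pos: [0.5555, -0.2985, 0.1061]
eef_rot: [-3.141, 0.0, -2.962]
force: [-3.1, -0.6, 10.0]
opening: 0.0175
gripper_force: 30.0
```

Run:
```python
from pm import *
b=get_image('side');s=state();p=np.array(s['ee_pos']);print(p,s['force'])
yaw=s['eef_rot'][2]-np.pi;x=np.array([np.cos(yaw),np.sin(yaw),0])
for fz in(.004,.010):
    f=np.array([p[0],p[1],fz]); print(fz,proj(b,[f+[0,0,.11]-.06*x,f+[0,0,.11]+.06*x]).round(1).tolist())
for c in(283,286,289,292): print(c,[tuple(map(int,v)) for v in b['pixels'][190:235:2,c]])
```

```text
[ 0.5555256  -0.29852957  0.10608355] [-2.54318878 -0.17430854  9.76147677]
0.004 [[277.2, 213.0], [299.8, 188.9]]
0.01 [[277.2, 211.0], [299.9, 187.0]]
283 [(124, 87, 54), (123, 86, 51), (123, 85, 52), (129, 89, 51), (128, 89, 53), (130, 90, 53), (121, 84, 47), (120, 83, 45), (123, 86, 51), (122, 84, 47), (118, 83, 46), (117, 85, 50), (119, 84, 53), (119, 83, 48), (106, 75, 45), (126, 81, 54), (95, 64, 41), (75, 50, 33), (73, 50, 38), (77, 48, 31), (78, 49, 37), (76, 49, 32), (74, 49, 33)]
286 [(128, 89, 53), (128, 91, 54), (127, 90, 49), (124, 83, 46), (129, 91, 55), (126, 89, 53), (119, 81, 47), (120, 84, 48), (121, 84, 50), (116, 81, 46), (114, 80, 45), (115, 80, 45), (110, 75, 43), (87, 58, 41), (69, 39, 26), (103, 66, 45), (120, 79, 50), (85, 51, 35), (77, 50, 32), (79, 50, 30), (80, 50, 33), (81, 53, 36), (103, 99, 96)]
289 [(124, 85, 47), (125, 87, 53), (121, 86, 53), (119, 81, 45), (117, 81, 46), (117, 82, 48), (119, 80, 50), (114, 79, 45), (114, 77, 44), (119, 85, 48), (119, 85, 51), (84, 55, 29), (76, 50, 37), (70, 46, 32), (69, 49, 31), (105, 69, 47), (94, 60, 38), (76, 51, 36), (71, 48, 27), (74, 49, 36), (64, 52, 42), (68, 68, 69), (63, 65, 66)]
292 [(49, 45, 43), (46, 41, 40), (40, 38, 38), (38, 37, 32), (91, 65, 42), (121, 85, 53), (119, 80, 49), (119, 79, 46), (121, 86, 52), (107, 74, 48), (75, 49, 31), (69, 49, 28), (73, 45, 34), (74, 50, 37), (70, 49, 32), (66, 44, 29), (70, 46, 27), (75, 52, 40), (67, 50, 35), (65, 67, 65), (66, 65, 66), (64, 64, 67), (61, 64, 62)]
```

Contact of about 12 N showed at the predicted floor height. I'll check the paddle's outline numerically in the side view.

Run:
```python
from pm import *
b=get_image('side');P=b['pixels'].astype(int)
def ch(v):
    r,g,bl=v; S=r+g+bl
    if bl>.8*r: return '#' if S<170 else ('.' if S>270 else '-')
    if S>=420: return 'L'
    if S>=215: return 'p' 
    return 'd'
for r in range(140,250,3): print(r,''.join(ch(P[r,c]) for c in range(250,330)))
s=state();p=np.array(s['ee_pos']);x=np.array([np.cos(.1796),np.sin(.1796),0])
for fz in(.004,.03,.06): 
    f=np.array([p[0],p[1],fz]);print(fz,proj(b,[f+[0,0,.183],f-.064*x+[0,0,.1],f+.064*x+[0,0,.1]]).round().tolist())
```

```text
140 .............---.------------#####################d###############-.............
143 .........--------------.......-###################################-.............
146 ......------------##########---########-##########################-.............
149 ..-------------####..........-####################################..............
152 ###-------##------------......-###################################-.............
155 #######################-------####################################--.......--...
158 .-############-......pddd###############################################------..
161 ..###-------.........pppppppppppppd####################################---------
164 ..#####.....--------------###ddpddppppppppppdd############################------
167 ..................-#########dppp-####-....ddpppppppppd######################-###
170 L..................-########pp----------##################-...-#################
173 .............................########ppp##########dppd##-........-#############-
176 ..............................#######dd##########dpp-------.......##########
[... 1507 characters left out ...]
---------............-.....
233 ...----pppppppppppppppppppppppddddddd-----------------------..........--------..
236 ...-----pppppppppppppppppppppddddd-..---------------------............----------
239 ...-----pppppppppppppppppppppdddd-----------------------.............-----------
242 ...------pppppppppppppppppppddddd--------------------................-----------
245 ....-----pppppppppppppppppppddddd------------------................-------------
248 ...-------pppppppppppp--pppdddddd---------------.....................-----------
0.004 [[290.0, 175.0], [276.0, 217.0], [300.0, 191.0]]
0.03 [[290.0, 166.0], [276.0, 208.0], [301.0, 183.0]]
0.06 [[291.0, 155.0], [277.0, 198.0], [301.0, 173.0]]
```

The handle top is at row ~177, against 175 predicted for a foot standing on the file floor, so it is fully down. Releasing and withdrawing.

Emit:
arm_command([
  [[0,0,-0.0007,0,0,0],[0,0,0,0,0,0]],
])

```text
time_s: 14.4
ee_pos: [0.5555, -0.2985, 0.1061]
eef_rot: [-3.141, 0.0, -2.962]
force: [-1.2, -1.5, 7.3]
opening: 0.0179
gripper_force: 30.0
```

Emit:
arm_command([
  [[0,0,0,0,0,0],[0,0,0,0,0,0],[0,0,0,0,0,0],[0,0,0,0,0,0],[0,0,0,0,0,0]],
], hand=0.5)

```text
time_s: 14.82
ee_pos: [0.5551, -0.2978, 0.1042]
eef_rot: [3.141, -0.001, -2.962]
force: [0.0, -0.1, 0.4]
opening: 0.0408
gripper_force: 0.0
```

Emit:
arm_command([
  [[0,0,-0.01,0,0,0],[0,0,-0.02,0,0,0],[0,0,-0.025,0,0,0],[0,0,-0.03,0,0,0],[0,0,-0.03,0,0,0]],
])

```text
time_s: 15.23
ee_pos: [0.555, -0.2979, 0.2212]
eef_rot: [3.141, -0.001, -2.962]
force: [0.9, 0.4, -0.0]
opening: 0.0435
gripper_force: 0.0
```

Emit:
arm_command([
  [[0,0.03,-0.02,0,0,0],[0,0.04,0,0,0,0],[0,0.04,0,0,0,0],[0,0.04,0,0,0,0],[0,0.04,0,0,0,0]],
])

```text
time_s: 15.65
ee_pos: [0.521, -0.1098, 0.2408]
eef_rot: [-3.141, 0.001, -2.963]
force: [1.5, 0.9, 0.3]
opening: 0.0434
gripper_force: 0.0
```

Emit:
arm_command([
  [[0,0.04,0,0,0,0],[0,0.04,0,0,0,0],[0,0.03,0,0,0,0],[0,0,0,0,0,0],[0,0,0,0,0,0]],
])

```text
time_s: 16.07
ee_pos: [0.5019, -0.0017, 0.2408]
eef_rot: [-3.141, 0.001, -2.959]
force: [-0.1, -0.2, -1.5]
opening: 0.0435
gripper_force: 0.0
```

Run:
```python
from pm import *
s=state();print(s['ee_pos'],s['force'])
b=get_image('side');a=get_image('top')
def ch(v):
    r,g,bl=map(int,v); S=r+g+bl
    if bl>.8*r: return '#' if S<170 else ('.' if S>270 else '-')
    if S>=420: return 'L'
    if S>=215: return 'p' 
    return 'd'
for im,R,C in((b,range(164,256,3),range(250,330)),(a,range(158,258,3),range(285,352))):
    for r in R: print(r,''.join(ch(im['pixels'][r,c]) for c in C))
x=np.array([np.cos(.1796),np.sin(.1796),0]);f=np.array([.5553,-.298,.004])
Q=[f+[0,0,.183],f-.064*x+[0,0,.1],f+.064*x+[0,0,.1]]
print(proj(b,Q).round().tolist(),proj(a,Q).round().tolist())
```

```text
[ 0.50188503 -0.00169052  0.24084536] [-0.08372317 -0.16942238 -1.47173392]
164 ................................................................................
167 ................................................................................
170 L.............................LLLLLLLLLLL.......................................
173 ...............................LLLLLLLLLLLLLL...................................
176 ................................pLLLLLLLLppLLLLL................................
179 ..................................pppLppppppppppp...............................
182 .................................pppppppppddpppppLLLL...........................
185 ................................LpppppppppppppppppLLLLLLLLL.....................
188 .............................LLLLpppppppppppppppppLLLLLLLLpLpppppppppp..........
191 ...........................LLLLLLppppppppppppppLLppppppppppppppppppdd...........
194 ........................LLLLLLLLppppppppppppppLpppppppppppppppppddddp...-.......
197 ....................LLLLLLLLLppppppppppppppppppppppppppppppppddddddd-----.......
200 
[... 3456 characters left out ...]
dddddddppppppppppp-.......
236 ....................---..LLLLLLLLLp-----dddddddddddddd-----........
239 ....................----.pLLLLLLLLLp----------------------.........
242 .....................---..LLLLLLLLLp----------.-----------.........
245 .....................----..pppppppp-----------......-..............
248 ......................---...---------..............................
251 ...................................................................
254 ...................................................................
257 ...................................................................
[[290.0, 175.0], [276.0, 217.0], [300.0, 191.0]] [[327.0, 199.0], [326.0, 230.0], [316.0, 180.0]]
```

Emit:
arm_command([
  [[0,0,0,0,0,0],[0,0,0,0,0,0],[0,0,0,0,0,0],[0,0,0,0,0,0],[0,0,0,0,0,0]],
])

```text
time_s: 16.58
ee_pos: [0.5019, -0.0036, 0.2397]
eef_rot: [3.141, -0.0, -2.963]
force: [-0.2, 0.2, 0.5]
opening: 0.0435
gripper_force: 0.0
```

Run:
```python
from pm import *
b=get_image('side');a=get_image('top');n=np.array([-np.sin(.1796),np.cos(.1796)]);c0=np.array([.555,-.2968])
off=lambda P:((P[:,:2]-c0)@n*1000).round(1)
print('light top',off(onplane(a,[(301,173),(307.5,203),(313.2,230)],.123)),'paddle handle top',off(onplane(a,[(324.5,199),(321.5,197),(328,200)],.187)),
 'front shoulder',off(onplane(a,[(325,224)],.114)),'back shoulder',off(onplane(a,[(317,187)],.114)),'dark right edge',off(onplane(a,[(343.3,230),(338,212)],.112)))
print('light bottom front L/R',off(onplane(b,[(260,251),(270,251)],.004)),'dark bottom front',off(onplane(b,[(278,253),(283,254)],.004)))
for r in (199,224,187): print(r,[int(v) for v in a['pixels'][r,296:348].astype(int).sum(1)/3])
```

```text
light top [34.6 33.9 33.6] paddle handle top [ 3.9  9.8 -3.6] front shoulder [0.5] back shoulder [0.9] dark right edge [-41.3 -37.9]
light bottom front L/R [27.2  5.7] dark bottom front [-15.  -27.4]
199 [118, 88, 85, 82, 91, 121, 131, 173, 193, 196, 198, 198, 198, 193, 179, 139, 90, 77, 80, 99, 105, 103, 110, 108, 105, 100, 107, 125, 135, 151, 160, 152, 142, 123, 98, 105, 96, 93, 91, 93, 86, 84, 102, 104, 104, 102, 102, 104, 143, 169, 169, 168]
224 [168, 171, 171, 173, 167, 122, 85, 84, 84, 85, 123, 123, 170, 190, 195, 194, 193, 193, 192, 184, 151, 101, 75, 77, 95, 103, 127, 143, 153, 161, 150, 140, 120, 76, 59, 74, 79, 74, 86, 95, 106, 100, 90, 87, 91, 94, 81, 100, 104, 103, 101, 100]
187 [87, 86, 120, 120, 158, 184, 197, 200, 202, 202, 199, 189, 165, 117, 78, 78, 99, 105, 124, 142, 154, 160, 154, 144, 120, 88, 64, 72, 77, 78, 86, 96, 108, 103, 93, 94, 96, 92, 87, 104, 107, 106, 103, 100, 98, 109, 167, 170, 167, 169, 166, 169]
```

```bash
python3 -c "
from cell import sign_off
print(sign_off())"
```

```text
the job is handed in; nothing more can be done
None
```

The paddle board stands handle up on the file's floor between the two rectangular boards and in line with them (within about 2° of upright); both boards are still in the file but lean outward (the light one by about 8°), the arm is clear, no contact with anything else was felt, and I handed the job in just after 16.6 s.

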